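Clear the dental milling stand and start the spindle

TASK

Get the milling stand ready for its warm-up run: draw the red lock pin out of the swivel table and park it upright in the side notch on the stand's base, and clip every hand tool lying on the bench by its ring into a spring snap hook of the tool rail, one tool to a hook, so that the gate has snapped shut behind the ring and the tool hangs down from it. Only when all that is done, press the green START button right down and let it come up again. Leave the bottle, the jar and the bur block where they stand.

Things in the scene. Friction and masses are not known exactly. Their poses are not given: they have to be found in the camera images.
- spanner_grip (a point): collet spanner with a blue handle and a forked steel jaw, flat on the bench at the start (or absent), 60 g. Point: centre of its handle, 60 long, 18 wide, 14 mm thick. Own +x runs along the tool to a rigid steel ring in its flat (x-y) plane: ring centre 66 mm along +x, hole 22 mm, wire 5 mm thick. The working end reaches 53 mm along -x. Either face may be up.
- spanner_ring (a point): middle of the ring wire of the spanner at its far end, 79.5 mm along the tool's own +x from the handle's centre; axes as the tool's
- brush_grip (a point): bur-cleaning brush with an orange handle and a brass bristle block, flat on the bench at the start (or absent), 60 g. Point: centre of its handle, 60 long, 18 wide, 14 mm thick. Own +x runs along the tool to a rigid steel ring in its flat (x-y) plane: ring centre 66 mm along +x, hole 22 mm, wire 5 mm thick. The working end reaches 53 mm along -x. Either face may be up.
- brush_ring (a point): middle of the ring wire of the brush at its far end, 79.5 mm along the tool's own +x from the handle's centre; axes as the tool's
- hexkey_grip (a point): hex driver with a black handle and a thin steel blade, flat on the bench at the start (or absent), 60 g. Point: centre of its handle, 60 long, 18 wide, 14 mm thick. Own +x runs along the tool to a rigid steel ring in its flat (x-y) plane: ring centre 66 mm along +x, hole 22 mm, wire 5 mm thick. The working end reaches 53 mm along -x. Either face may be up.
- hexkey_ring (a point): middle of the ring wire of the hexkey at its far end, 79.5 mm along the tool's own +x from the handle's centre; axes as the tool's
- scraper_grip (a point): plaster scraper with a green handle and a thin aluminium blade, flat on the bench at the start (or absent), 60 g. Point: centre of its handle, 60 long, 18 wide, 14 mm thick. Own +x runs along the tool to a rigid steel ring in its flat (x-y) plane: ring centre 66 mm along +x, hole 22 mm, wire 5 mm thick. The working end reaches 53 mm along -x. Either face may be up.
- scraper_ring (a point): middle of the ring wire of the scraper at its far end, 79.5 mm along the tool's own +x from the handle's centre; axes as the tool's
- hook1 (a point): rightmost of four like snap hooks fixed on the tool rail, 80 mm apart along the rail's y. Point: lowest part of its bend, on the centre-line of the 8 mm wire, 165 mm above the bench. Rail axes: +x away from the robot, z up; the hook lies in its x-z plane. The spine rises 18 mm behind (+x) the point; the nose rises 18 mm in front (-x) and ends 38 mm above it.
- hook2 (a point): second hook from the right, point and axes as hook1. The 6 mm brass gate of each hook runs from a hinge 18 mm in front of (-x) and 84 mm above the point down to its tip, just inside the nose, 12 mm in front and 30 mm above. The hook's top is 104 mm above the point; the rail's bar is behind the spine. The mouth, between nose and hinge, faces the robot.
- hook3 (a point): third hook from the right, point and axes as hook1. A ring held level, centre 47 mm above the point, is pushed along +x, its far wire pressing the gate in, until its centre is 19 mm in front of the point (over the nose), then lowered; 14 mm above the point it is below the gate, which snaps shut. Let go, the tool swings down into the bend.
- hook4 (a point): leftmost hook, point and axes as hook1. On every hook, the far wire of a hanging ring rests about 7 mm above the point.
- gate1 (a joint): sprung gate of hook1 (rad): 0 shut, grows as it is pressed inward to 0.43; about 1 to 3 N at its lower part opens it, and it springs shut by itself
- gate2 (a joint): sprung gate of hook2 (rad): 0 shut, grows as it is pressed inward to 0.43; about 1 to 3 N at its lower part opens it, and it springs shut by itself
- gate3 (a joint): sprung gate of hook3 (rad): 0 shut, grows as it is pressed inward to 0.43; about 1 to 3 N at its lower part opens it, and it springs shut by itself
- gate4 (a joint): sprung gate of hook4 (rad): 0 shut, grows as it is pressed inward to 0.43; about 1 to 3 N at its lower part opens it, and it springs shut by itself
- pin_grip (a point): lock pin, upright in its bore at the start. Point: centre of its red round grip, 14 mm across, 30 mm tall; own +z up the pin. Below it a collar 20 mm across (15 to 19 mm below the point) and a shaft 8 mm across, tip 53 mm below. 50 g, no catch: it draws straight up. The plaster model on the table starts 66 mm beyond (+x) the bore, its top 141 mm above the bench.
- bore (a point): mouth of the lock-pin bore in the front lug of the swivel table: 10 mm wide, 34 mm deep, 65 mm above the bench; the pin's collar rests on it at the start. Axes of the stand: +x away from the robot, z up
- notch (a point): parking notch beside the bore, 95 mm to its +y: a level steel fork 7 mm thick, slot 11 mm wide, open to -x (robot's side), flared mouth 35 mm in front. Point: near the slot's rear end (4 mm on), on the fork's top face, 72 mm above the bench, 42 mm above the base. The collar rests on the fork: the parked grip's centre is 19 mm above the point. Axes of the stand: +x away, z up.
- start (a joint): green START button on the flat top of the white motor control unit: 0 up, 0.006 m fully down (about 5 N), springs back
- start_top (a point): centre of the top face of the START button (26 mm in diameter, about 92 mm above the bench); it is pressed straight down
- bottle: amber bottle, 52 mm in diameter, 120 mm tall, a bystander; origin under its centre
- jar: white jar with a blue cap, 56 mm in diameter, 55 mm tall, a bystander; origin under its centre
- burblock: aluminium bur block 45 x 70 x 22 mm with eight burs standing to 46 mm, a bystander; origin under its centre
Mind the look-alikes: they are no part of the job. What is shaped like the part that bears scraper_grip but pink is not meant.

How it is judged (in metres and radians):
On the way, in this order (a step that is already met when the one before it is completed fails the run):
1. the pin is parked and every tool hangs on a hook of its own behind a shut gate (horizontal distance between pin_grip and notch below 0.012 m and z of pin_grip in the frame of notch between 0.014 and 0.024 m and angle between pin_grip's own z axis and vertical below 0.15 rad and ((distance between spanner_ring and hook1 below 0.014 m and z of spanner_ring in the frame of hook1 above 0.002 m and y of spanner_ring in the frame of hook1 between -0.006 and 0.006 m and angle between spanner_grip's own x axis and vertical below 0.6 rad) or (distance between spanner_ring and hook2 below 0.014 m and z of spanner_ring in the frame of hook2 above 0.002 m and y of spanner_ring in the frame of hook2 between -0.006 and 0.006 m and angle between spanner_grip's own x axis and vertical below 0.6 rad) or (distance between spanner_ring and hook3 below 0.014 m and z of spanner_ring in the frame of hook3 above 0.002 m and y of spanner_ring in the frame of hook3 between -0.006 and 0.006 m and angle between spanner_grip's own x axis and vertical below 0.6 rad) or (distance between spanner_ring and hook4 below 0.014 m and z of spanner_ring in the frame of hook4 above 0.002 m and y of spanner_ring in the frame of hook4 between -0.006 and 0.006 m and angle between spanner_grip's own x axis and vertical below 0.6 rad)) and ((distance between brush_ring and hook1 below 0.014 m and z of brush_ring in the frame of hook1 above 0.002 m and y of brush_ring in the frame of hook1 between -0.006 and 0.006 m and angle between brush_grip's own x axis and vertical below 0.6 rad) or (distance between brush_ring and hook2 below 0.014 m and z of brush_ring in the frame of hook2 above 0.002 m and y of brush_ring in the frame of hook2 between -0.006 and 0.006 m and angle between brush_grip's own x axis and vertical below 0.6 rad) or (distance between brush_ring and hook3 below 0.014 m and z of brush_ring in the frame of hook3 above 0.002 m and y of brush_ring in the frame of hook3 between -0.006 and 0.006 m and angle between brush_grip's own x axis and vertical below 0.6 rad) or (distance between brush_ring and hook4 below 0.014 m and z of brush_ring in the frame of hook4 above 0.002 m and y of brush_ring in the frame of hook4 between -0.006 and 0.006 m and angle between brush_grip's own x axis and vertical below 0.6 rad)) and ((distance between hexkey_ring and hook1 below 0.014 m and z of hexkey_ring in the frame of hook1 above 0.002 m and y of hexkey_ring in the frame of hook1 between -0.006 and 0.006 m and angle between hexkey_grip's own x axis and vertical below 0.6 rad) or (distance between hexkey_ring and hook2 below 0.014 m and z of hexkey_ring in the frame of hook2 above 0.002 m and y of hexkey_ring in the frame of hook2 between -0.006 and 0.006 m and angle between hexkey_grip's own x axis and vertical below 0.6 rad) or (distance between hexkey_ring and hook3 below 0.014 m and z of hexkey_ring in the frame of hook3 above 0.002 m and y of hexkey_ring in the frame of hook3 between -0.006 and 0.006 m and angle between hexkey_grip's own x axis and vertical below 0.6 rad) or (distance between hexkey_ring and hook4 below 0.014 m and z of hexkey_ring in the frame of hook4 above 0.002 m and y of hexkey_ring in the frame of hook4 between -0.006 and 0.006 m and angle between hexkey_grip's own x axis and vertical below 0.6 rad)) and ((distance between scraper_ring and hook1 below 0.014 m and z of scraper_ring in the frame of hook1 above 0.002 m and y of scraper_ring in the frame of hook1 between -0.006 and 0.006 m and angle between scraper_grip's own x axis and vertical below 0.6 rad) or (distance between scraper_ring and hook2 below 0.014 m and z of scraper_ring in the frame of hook2 above 0.002 m and y of scraper_ring in the frame of hook2 between -0.006 and 0.006 m and angle between scraper_grip's own x axis and vertical below 0.6 rad) or (distance between scraper_ring and hook3 below 0.014 m and z of scraper_ring in the frame of hook3 above 0.002 m and y of scraper_ring in the frame of hook3 between -0.006 and 0.006 m and angle between scraper_grip's own x axis and vertical below 0.6 rad) or (distance between scraper_ring and hook4 below 0.014 m and z of scraper_ring in the frame of hook4 above 0.002 m and y of scraper_ring in the frame of hook4 between -0.006 and 0.006 m and angle between scraper_grip's own x axis and vertical below 0.6 rad)) and distance between spanner_ring and brush_ring above 0.04 m and distance between each of spanner_ring, brush_ring and hexkey_ring above 0.04 m and distance between each of spanner_ring, brush_ring, hexkey_ring and scraper_ring above 0.04 m and value of joint each of gate1, gate2, gate3, gate4 below 0.06 rad), for 0.2 s.
2. START is pressed right down (value of joint start above 0.0045 m), for 0.05 s.
At the end, for the whole second after the job is handed in: Pin upright in the notch (12 mm, 0.15 rad). Each tool present hangs in its own hook: its far ring wire within 14 mm of the hook point, over 2 mm above it, 6 mm sideways; tool within 0.6 rad of straight down. Rings over 40 mm apart, gates under 0.06 rad, START up (2 mm) (all of step 1 and value of joint start below 0.002 m); the robot touches nothing.
It fails at once if the bottle is displaced by more than 40 mm or tipped over (distance of bottle from where it was at the start of the episode above 0.04 m or angle between bottle's own z axis and vertical above 0.6 rad).
It fails at once if the jar is displaced by more than 40 mm or tipped over (distance of jar from where it was at the start of the episode above 0.04 m or angle between jar's own z axis and vertical above 0.6 rad).
It fails at once if the burblock is displaced by more than 40 mm or tipped over (distance of burblock from where it was at the start of the episode above 0.04 m or angle between burblock's own z axis and vertical above 0.6 rad).
It fails at once if START is pressed while the lock pin is still in its bore (value of joint start above 0.003 m and horizontal distance between pin_grip and bore below 0.008 m and z of pin_grip in the frame of bore below 0.045 m).
Of spanner, brush, hexkey, scraper only 3 to 4 are there at a start; the rules pass over those that are not, and their reading is None.
At some moment in a run one of spanner, brush, hexkey, scraper may be knocked a few centimetres aside while the robot is not near it.
It also fails if it takes over 210 s, if anything falls off the work surface, if the arm or the gripper's body presses on something with over 40 N, if the wrist force passes 120 N, or if a joint passes its speed limit or range.

ROBOT

A 6-joint arm with a two-finger parallel gripper is mounted at the origin on the work surface. World frame = base frame: x ahead of the robot, y to its left, z up, the work surface at z = 0. Lengths are in mm, angles in rad, forces in N, time in s.
With the tool pointing down it reaches from about 300 to 775 mm from the base axis. Payload 14.6 kg.
Tool frame: the origin (TCP) lies between the finger pads; the fingertips stand 19 mm ahead of it and the grasp point (between the pads) is the TCP; z points along the fingers, y is the line along which they close (so a half turn about z gives the same grasp; the last joint's range is limited). The gripper opens to 94 mm and grips with 3 to 60 N. Pads are 16 mm wide; open, the fingers measure 119 mm over their backs; the gripper's body (75 mm by 177 mm) begins 78 mm behind the grasp point.
Start: joints at [1.046, 0.3, 1.521, -0, 1.321, -0.067], TCP at [243.083, 493.356, 224.446] pointing down, gripper open.
Joint ranges: [-3.03, 3.03], [-0.79, 2.21], [0.23, 2.52], [-1.04, 4.18], [0, 3.07], [-2.55, 2.55]. Speed limits (rad/s): [2.22, 2.22, 2.57, 3.14, 3.14, 3.14].

INTERFACE

Orientations are given as [roll, pitch, yaw] about the fixed x, y, z axes, in that order (R = Rz(yaw) Ry(pitch) Rx(roll)).
In Python, from cell import monitor, imaging, job, find_in, trace gives the robot as it stands. The module is installed in compiled form; this text tells all that it offers.
- The arm moves only by the tool arm_command, never from a script. Its argument "steps" is a list of rows, each a list of 5 numbers: the opening, from 0 (shut) to 1 (fully open), then the shift along the tool's x, y, z in mm, then the turn about the tool's z in degrees. In form: [[gripper, dx, dy, dz, turn], ...]. A call has 1 to 20 rows; each row is the pose to reach, as a shift and turn from the pose commanded when the call began, along the tool's axes at that moment; what a row does not reach only later rows make up. A row lasts 1/8 s, in which the tool goes at most 62.5 mm and 10.7 degrees, less where a joint would pass 70% of its speed; a pose out of reach is approached as far as the arm can. A call with a gripper value outside its range is refused whole. The fingers move at their own pace and stop on an object; "force" is the grip in N (left out, the last holds). Time passes only in rows, so rows that repeat a pose let the fingers close. It gives the time, the measured TCP pose, the force, the opening and the grip force at its end, in the units of the state.
- monitor.read_state(): the state, without advancing time (a new reading comes with each control period).
- imaging.camera(name): name is "scene" or "top" or "wrist"; returns a dict with "img" (480x640x3 uint8, red, green, blue), "mtx" (3x3 intrinsics, pixels), "view" (4x4, takes a point from world to camera coordinates). Camera axes: x right, y down, z forward; pixel columns grow to the right and rows downward; lengths in mm; the calibration is good to about 2 mm. A picture is of the moment at which its call begins. There is no depth.
- job.sign_off(): hands the job in; it is judged then, once.
Trained networks look in a picture, given as the dict that the camera call returned (one of the last four; its "shot" number tells which), for a name from the list of things; names that differ only in an ending like _2 or _b are one class to them, and where a whole thing is asked for, a point or a joint stands for the part that bears it (a point fixed in the world has none). Each returns a list of dicts, best first, with "p" (0 to 1); they miss things now and then, are a little off and sometimes report something else, mostly with a low value. They report only what shows in the picture. A call takes as long as a camera call. They do not tell look-alikes from the thing itself.
- find_in(picture, target): "rect" ([centre column, centre row, width, height] in pixels, round what is visible of it).
- trace(picture, target): "region" (480x640 bool, what is visible of it) and "rect" ([centre column, centre row, width, height] in pixels, round what is visible of it).
The state is a dict: "clock": time; "joints": joint angles; "qd": joint speeds; "effort": joint torques, N m; "eef_pos": TCP position; "eef_rot": TCP orientation; "wrist_force": force on the tool from outside, world axes, zero at the start; "moment": the same for the moment, N m; "finger_gap": finger opening in mm; "finger_force": force on a finger pad.
Only numpy, scipy, OpenCV 4.12 (cv2) and the standard library are available. Lean on these libraries where they do the work, as an engineer would, in place of code of your own. Each camera call takes 0.05 s, during which the arm holds its last target. There are 200 camera calls.

## Working session

There is one attempt and no reset: what is moved stays moved. The work goes in short steps, Python scripts to look and compute and a tool call to move; the robot and the scene stay as the last step left them, time stands still between calls to the robot, and variables do not carry over. Pictures are saved under pics/ and viewed, at most 14 in all, crops included, and the job is handed in when it is done.

Besides the shell and the picture viewer there is one more tool, called after "Call:" by a JSON object that holds its "op" and its "data". arm_command: Moves the arm, as the interface text tells. Its arguments: {"type":"object","properties":{"steps":{"type":"array","items":{"type":"array","items":{"type":"number"}}},"force":{"type":"number"}},"required":["steps"]}

```bash
mkdir -p pics
cat > h.py <<'E'
import numpy as np, cv2
from cell import monitor, imaging, job, find_in, trace
def shot(n,save=None):
    c=imaging.camera(n)
    if save: cv2.imwrite('pics/'+save,c['img'][:,:,::-1])
    return c
def ray(c,u,v):
    V=np.array(c['view']);R=V[:3,:3];t=V[:3,3]
    d=R.T@np.linalg.inv(c['mtx'])@np.array([u,v,1.]);return -R.T@t,d
def onz(c,u,v,z):
    o,d=ray(c,u,v);return o+d*(z-o[2])/d[2]
def proj(c,p):
    V=np.array(c['view']);q=np.array(c['mtx'])@(V[:3,:3]@np.array(p,float)+V[:3,3]);return q[:2]/q[2]
def tri(a,b):
    # list of (c,u,v)
    A=np.zeros((3,3));B=np.zeros(3)
    for c,u,v in (a,b):
        o,d=ray(c,u,v);d/=np.linalg.norm(d);P=np.eye(3)-np.outer(d,d);A+=P;B+=P@o
    return np.linalg.solve(A,B)
E
python3 - <<'E'
from h import *
np.set_printoptions(precision=1,suppress=True)
s=monitor.read_state();print(s)
for n in('top','scene'):
    c=shot(n,n+'0.png');print(n,ray(c,320,240)[0],c['mtx'])
    for t in ['spanner_grip','brush_grip','hexkey_grip','scraper_grip','pin_grip','start_top','hook1','bore','notch','bottle','jar','burblock']:
        try: print(t,[(np.round(d['rect']),round(d['p'],2)) for d in find_in(c,t)[:5]])
        except Exception as e: print(t,e)
E
```

```text
{'clock': 0.0, 'joints': array([ 1. ,  0.3,  1.5, -0. ,  1.3, -0.1]), 'qd': array([ 0.,  0., -0., -0., -0.,  0.]), 'effort': array([ -0. , -53.2, -35.3,   0.1,   0. ,  -0. ]), 'eef_pos': array([243. , 493.2, 223.9]), 'eef_rot': array([-3.1, -0. ,  2.7]), 'wrist_force': array([-0.8,  0.1,  0.6]), 'moment': array([-0. , -0. , -0.1]), 'finger_force': 0.0, 'finger_gap': 94.1343628253012}
top [ 432.9  -27.9 1358. ] [[480.5   0.  322.2]
 [  0.  480.5 247.8]
 [  0.    0.    1. ]]
spanner_grip [(array([349., 273.,  16.,  47.]), 0.71)]
brush_grip [(array([292., 273.,   8.,  34.]), 0.67)]
hexkey_grip []
scraper_grip [(array([206., 350.,  11.,  43.]), 0.77), (array([494., 338.,  44.,  36.]), 0.66), (array([320., 276.,  14.,  44.]), 0.59), (array([397., 351.,  33.,  37.]), 0.56)]
pin_grip []
start_top [(array([176., 260.,   8.,  10.]), 0.46), (array([349., 274.,  12.,  46.]), 0.3)]
hook1 [(array([282., 182., 163.,  45.]), 0.94)]
bore [(array([433., 171., 103., 210.]), 0.78)]
notch [(array([437., 169., 109., 207.]), 0.61)]
bottle [(array([438., 306.,  23.,  16.]), 0.89)]
jar [(array([349., 276., 
[... 362 characters left out ...]
  44.,  21.]), 0.85), (array([192., 283.,  11.,  35.]), 0.71), (array([292., 147.,  44.,  18.]), 0.59), (array([137., 384.,  57.,  29.]), 0.56)]
pin_grip [(array([265., 354.,  11.,  16.]), 0.46)]
start_top [(array([305., 255.,  50.,  25.]), 0.35)]
hook1 [(array([414., 242.,  71., 177.]), 0.89)]
bore [(array([332., 384., 240., 191.]), 0.76)]
notch [(array([331., 383., 235., 194.]), 0.64), (array([442., 259.,  32.,  28.]), 0.63)]
bottle [(array([207., 336.,  26.,  33.]), 0.91), (array([442., 260.,  31.,  28.]), 0.73), (array([417., 242.,  70., 179.]), 0.69)]
jar [(array([425., 160.,  24.,  31.]), 0.68), (array([286., 279.,  38.,  22.]), 0.41)]
burblock [(array([442., 260.,  32.,  27.]), 0.81)]
```

View pics/top0.png

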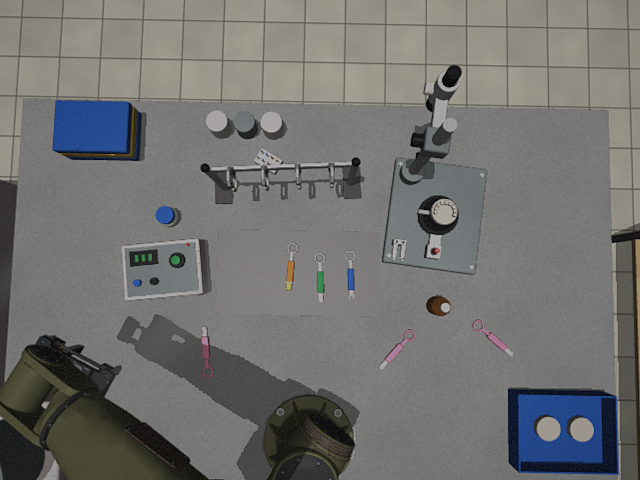

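View pics/scene0.png

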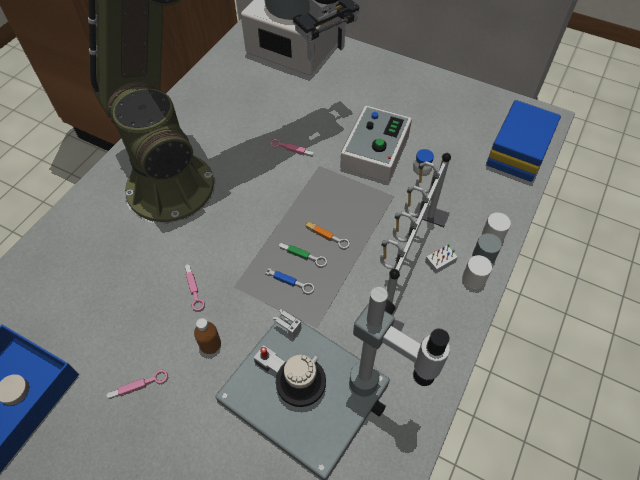

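Top view: brush (290,267), scraper green (320,277) and spanner blue (351,275), with no hexkey. The look-alikes are pink tools at (207,350), (397,348) and (493,338), which I'll leave alone. START is the large green button at (177,260), and the green display at (143,257) isn't it. The pin is red at (435,251), the notch fork is at (399,248), and the hooks run from about (232,180) to (330,180).

```bash
cat >> h.py <<'E'
np.set_printoptions(precision=1,suppress=True)
def yaw_now(s=None):
    s=s or monitor.read_state();return s['eef_rot'][2]
def rel(targets,yaw=None):
    "targets: list of world xyz; prints tool-frame shifts from the present pose"
    s=monitor.read_state();y=s['eef_rot'][2];p=np.array(s['eef_pos'])
    tx=np.array([np.cos(y),np.sin(y)]);ty=np.array([np.sin(y),-np.cos(y)])
    turn=0 if yaw is None else -np.degrees((yaw-y+np.pi)%(2*np.pi)-np.pi)
    for t in targets:
        d=np.array(t,float)-p;print('shift',np.round([d[:2]@tx,d[:2]@ty,-d[2],turn],1))
def tool(c,name,z=7):
    "axis of coloured handle in top view -> centre, direction"
    hsv=cv2.cvtColor(c['img'],cv2.COLOR_RGB2HSV)
    lo,hi={'spanner':((105,120,60),(125,255,255)),'brush':((8,140,100),(20,255,255)),'scraper':((45,100,50),(80,255,255))}[name]
    m=cv2.inRange(hsv,lo,hi);n,l,st,ce=cv2.connectedComponentsWithStats(m)
    return m,l,st,ce
E
python3 - <<'E'
from h import *
c=shot('top');s=shot('scene')
for n in ('brush','scraper','spanner'):
    m,l,st,ce=tool(c,n)
    for i in range(1,len(st)):
        if st[i,4]>40 : 
            ys,xs=np.where(l==i);P=np.array([onz(c,x,y,10)[:2] for x,y in zip(xs,ys)])
            w,V=np.linalg.eigh(np.cov(P.T));print(n,ce[i],st[i,4],P.mean(0),V[:,1]*np.sign(V[0,1]),np.sqrt(w*12))
for (u,v,z) in [(435,251,99),(399,245,72),(177,260,92),(205,168,170),(357,162,170)]: print(onz(c,u,v,z))
a=np.hstack([cv2.resize(c['img'][150:215,195:375],None,fx=4,fy=4,interpolation=2)])
b=cv2.resize(s['img'][140:290,370:460],None,fx=4,fy=4,interpolation=2)
k=cv2.resize(c['img'][230:275,380:480],None,fx=4,fy=4,interpolation=2)
C=np.zeros((600,800,3),np.uint8);C[:260,:720]=a;C[265:445,:400]=k;cv2.imwrite('pics/cropA.png',C[:,:,::-1]);cv2.imwrite('pics/cropB.png',b[:,:,::-1])
E
```

```text
brush [289.9 270.8] 118 [465.8  60.5] [ 1.  -0.1] [17.  55.5]
scraper [174.9 259.6] 78 [491. 384.] [0.9 0.5] [24.  24.7]
scraper [320.2 281.9] 109 [436.6 -24.9] [1.  0.1] [15.3 56.8]
spanner [ 90.5 126.2] 3755 [868.5 641.3] [0. 1.] [148.4 211.6]
spanner [136.6 134.5] 66 [846.9 508.3] [ 1. -0.] [  5.2 144.6]
spanner [164.4 214.5] 255 [618.  418.9] [0.6 0.8] [43.7 45. ]
spanner [350.5 279. ] 126 [ 446.2 -109.6] [1. 0.] [16.6 58.8]
spanner [136.4 282.5] 47 [425.  488.8] [ 0. -1.] [18.1 19.7]
spanner [560.5 430.3] 5005 [  43.9 -691. ] [ 0. -1.] [212.7 259.8]
[ 522.9 -325.1   99. ]
[ 539.2 -234.7   72. ]
[486.6 353.3  92. ]
[715.4 269.2 170. ]
[ 738.2 -111.9  170. ]
```

View pics/cropA.png

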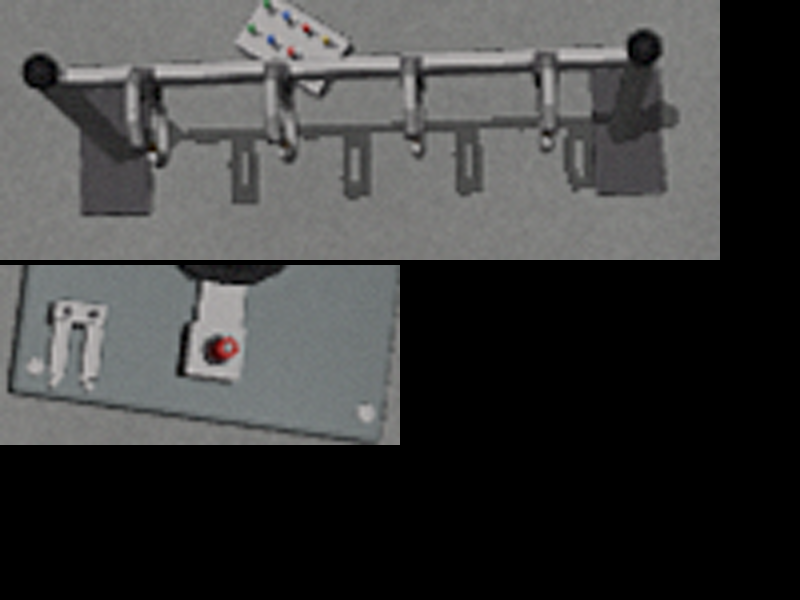

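Close crop: the hooks from left to right are hook4 to hook1, with noses at crop (157,155), (288,152), (417,148) and (546,142). The red pin is at crop (222,350) and the fork at (78,345). Next I'll look from closer.

Run:
```python
from h import *
rel([(520,60,380)],np.pi)
```

```text
shift [-439.9 -266.4 -155.5  -26.2]
```

Call:
{"op": "arm_command", "data": {"steps": [[1,-20,-10,-155,0],[1,-20,-10,-155,0],[1,-20,-10,-155,0],[1,-440,-266,-155,-26],[1,-440,-266,-155,-26],[1,-440,-266,-155,-26],[1,-440,-266,-155,-26],[1,-440,-266,-155,-26],[1,-440,-266,-155,-26],[1,-440,-266,-155,-26],[1,-440,-266,-155,-26],[1,-440,-266,-155,-26],[1,-440,-266,-155,-26],[1,-440,-266,-155,-26]]}}

```text
clock: 3.15
eef_pos: [519.8, 61.4, 379.8]
eef_rot: [3.141, 0.001, 3.139]
wrist_force: [0.5, -0.6, -0.1]
finger_gap: 94.0
finger_force: 0.0
```

Run:
```python
from h import *
c=shot('wrist','w1.png');print(ray(c,320,240)); print(c['view'],c['mtx']);s=monitor.read_state();print(s['eef_pos'],s['eef_rot'],s['clock'])
```

```text
(array([440.6,  61.4, 541.2]), array([ 0.3, -0. , -1. ]))
[[   0.     1.     0.   -63.2]
 [   1.    -0.     0.3 -570.3]
 [   0.3   -0.    -1.   401.9]
 [   0.     0.     0.     1. ]] [[376.6   0.  321.7]
 [  0.  376.6 238. ]
 [  0.    0.    1. ]]
[519.8  61.4 379.8] [3.1 0.  3.1] 3.2
```

View pics/w1.png

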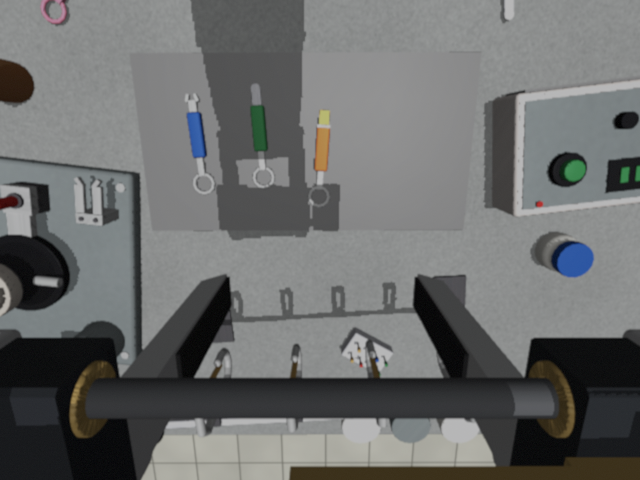

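The tools lie side by side in the wrist view: spanner (197,140), scraper (259,128), brush (322,145). The hooks are partly hidden behind the gripper at (222,362), (296,352) and (372,350), so I'll move over the rail to measure them.

Call:
{"op": "arm_command", "data": {"steps": [[1,-60,0,-20,0],[1,-125,0,-20,0],[1,-125,0,-20,0],[1,-125,0,-20,0],[1,-125,0,-20,0]]}}

```text
clock: 3.82
eef_pos: [644.0, 60.3, 401.4]
eef_rot: [3.141, 0.002, 3.138]
wrist_force: [-0.1, 0.1, 1.3]
finger_gap: 94.2
finger_force: 0.0
```

Run:
```python
from h import *
c=shot('wrist','w2.png');s=monitor.read_state();print(s['eef_pos'],s['eef_rot'],s['clock'])
import pickle;pickle.dump(c,open('w2.pkl','wb'))
for t in ['hook1','hook2','gate1']:
    print(t,[(np.round(d['rect']),round(d['p'],2)) for d in find_in(c,t)[:6]])
```

```text
[644.   60.1 401.5] [3.1 0.  3.1] 3.875
hook1 [(array([338., 253., 414., 128.]), 0.9)]
hook2 [(array([338., 253., 414., 128.]), 0.9)]
gate1 [(array([460., 234.,  14.,  12.]), 0.64), (array([214., 250.,  12.,  12.]), 0.63), (array([372., 236.,  12.,   9.]), 0.53), (array([581.,  58.,  30.,  28.]), 0.48)]
```

View pics/w2.png

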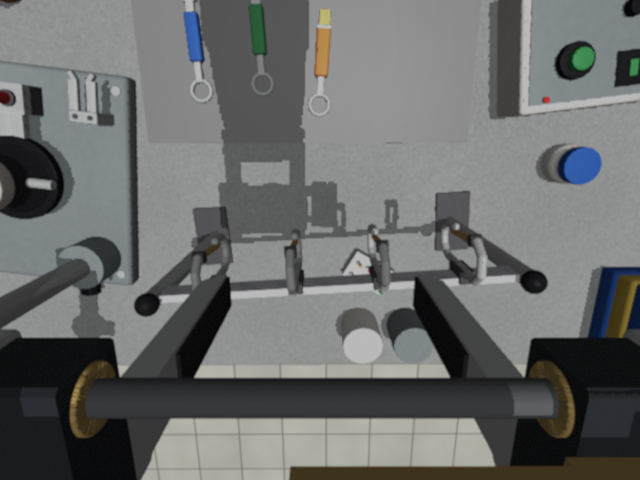

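Run:
```python
from h import *
import pickle;c=pickle.load(open('w2.pkl','rb'))
cv2.imwrite('pics/w2c.png',cv2.resize(c['img'][205:305,135:545],(800,195),interpolation=cv2.INTER_CUBIC)[:,:,::-1])
a=c['img'][205:305,170:320];b=c['img'][205:305,355:505]
cv2.imwrite('pics/w2d.png',np.vstack([cv2.resize(q,None,fx=3,fy=3,interpolation=cv2.INTER_CUBIC) for q in (a,b)])[:,:,::-1])
for u,v in[(216,238),(297,234),(375,229),(456,226)]: print(onz(c,u,v,203))
```

```text
[665.9 -44.9 203. ]
[662.2  35.6 203. ]
[657.4 112.6 203. ]
[654.7 192.1 203. ]
```

View pics/w2d.png

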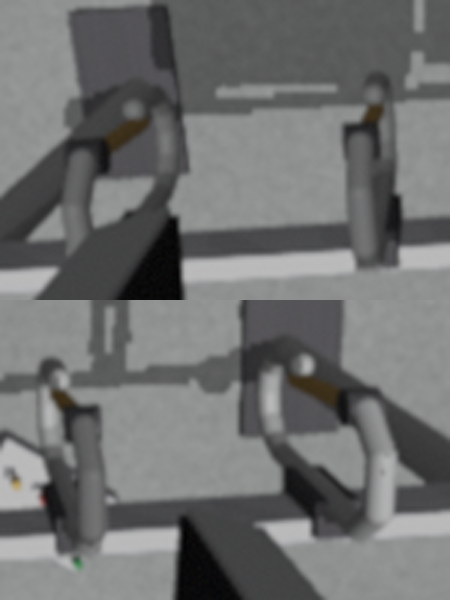

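Run:
```python
from h import *
import pickle;c=pickle.load(open('w2.pkl','rb'))
from scipy.optimize import least_squares as L
tip=np.array([(214.3,241.7),(295,233),(374.3,231.7),(455.7,226.3)])
hin=np.array([(198.7,256.7),(289.3,251.7),(382.7,246),(474.3,239.3)])
def pts(p,i,lx,z):
    x,y,a,dz=p;X=np.array([np.cos(a),np.sin(a)]);Y=np.array([-np.sin(a),np.cos(a)])
    q=np.array([x,y])+X*lx+Y*80*i;return [q[0],q[1],z+dz]
def f(p): return np.r_[[proj(c,pts(p,i,-18,202))-tip[i] for i in range(4)],[proj(c,pts(p,i,-18,249))-hin[i] for i in range(4)]].ravel()
r=L(f,[683,-44,0.05,0]);print(r.x,np.degrees(r.x[2]));print(r.fun.reshape(-1,2))
for i in range(4):print(pts(r.x,i,0,165))
```

```text
[687.3 -46.3   0.1   0.7] 3.389713814527129
[[-0.4 -0.5]
 [-1.   3.3]
 [ 0.3 -0.4]
 [ 0.2  0. ]
 [ 0.4 -0.4]
 [ 0.9 -1. ]
 [-0.7 -0.9]
 [ 0.3  0.2]]
[np.float64(687.2537200358651), np.float64(-46.31242512841743), np.float64(165.7154922348638)]
[np.float64(682.523547170501), np.float64(33.54761158997994), np.float64(165.7154922348638)]
[np.float64(677.793374305137), np.float64(113.4076483083773), np.float64(165.7154922348638)]
[np.float64(673.063201439773), np.float64(193.26768502677467), np.float64(165.7154922348638)]
```

```bash
cat >> h.py <<'E'
def handles(c,zt=14):
    hsv=cv2.cvtColor(c['img'],cv2.COLOR_RGB2HSV);out={}
    for n,lo,hi in (('spanner',(105,120,40),(125,255,255)),('brush',(8,150,80),(19,255,255)),('scraper',(45,100,30),(85,255,255))):
        m=cv2.inRange(hsv,lo,hi);k,l,st,ce=cv2.connectedComponentsWithStats(m)
        for i in range(1,k):
            if st[i,4]<150: continue
            ys,xs=np.where(l==i);g=[onz(c,x,y,zt)[:2] for x,y in zip(xs,ys)];P=np.float32(g)
            (cx,cy),(w,h),a=cv2.minAreaRect(P)
            wv,V=np.linalg.eigh(np.cov(P.T));d=V[:,1]*np.sign(V[0,1])
            if 45<max(w,h)<75 and min(w,h)<30: print(n,'mean',P.mean(0),'rect',np.array([cx,cy]),'len',max(w,h),min(w,h),'yaw',np.degrees(np.arctan2(d[1],d[0])),'px',ce[i]);out[n]=(np.array([cx,cy]),d)
    return out
E
python3 - <<'E'
from h import *
rel([(490,-20,300)])
E
```

```text
shift [154.2 -80.5 100.7   0. ]
```

Call:
{"op": "arm_command", "data": {"steps": [[1,60,0,0,0],[1,154,-80,100,0],[1,154,-80,100,0],[1,154,-80,100,0],[1,154,-80,100,0],[1,154,-80,100,0]]}}

```text
clock: 4.78
eef_pos: [491.4, -19.3, 300.6]
eef_rot: [-3.142, 0.002, 3.138]
wrist_force: [-0.0, 1.1, -0.2]
finger_gap: 94.1
finger_force: 0.0
```

Run:
```python
from h import *
c=shot('wrist');s=monitor.read_state();print(s['eef_pos'],s['clock'])
o=handles(c);im=c['img'].copy()
for n,(p,d) in o.items():
    r=p+66*d
    for t in np.linspace(0,6.28,60):
        for R in(11,16):
            u=proj(c,[r[0]+R*np.cos(t),r[1]+R*np.sin(t),9]);cv2.circle(im,tuple(int(round(q)) for q in u),0,(255,0,0),-1)
    u=proj(c,[*p,14]);cv2.circle(im,tuple(int(round(q)) for q in u),2,(255,0,0),-1)
cv2.imwrite('pics/w3.png',im[:,:,::-1])
```

```text
[491.6 -19.2 300.5] 4.825
spanner mean [ 442.7 -108.4] rect [ 443.1 -108.5] len 57.4393196105957 18.036739349365234 yaw 2.699962847006147 px [245.3 159.1]
brush mean [467.1  60.4] rect [463.3  60.3] len 55.04623031616211 17.000314712524414 yaw -5.428313022592955 px [389.1 179.4]
scraper mean [434.6 -24.1] rect [435.1 -24.1] len 56.89518737792969 16.148672103881836 yaw 2.636111679064762 px [317.5 151.6]
```

View pics/w3.png

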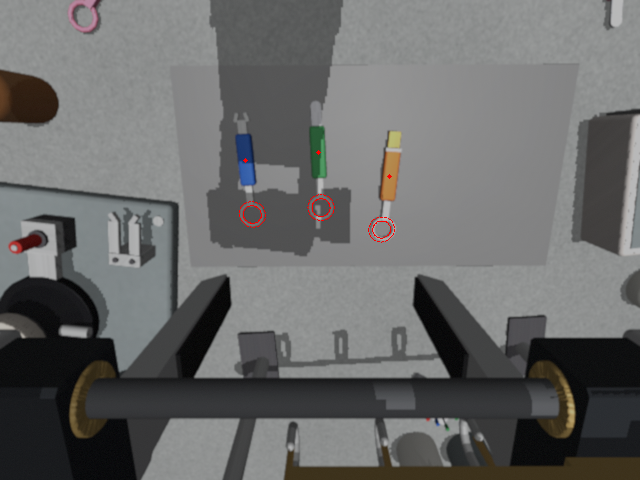

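All three rings match their overlays: spanner (252,214), scraper (321,208), brush (382,230). I'll start with the spanner.

Run:
```python
from h import *
rel([(444,-108.5,100),(444,-108.5,22)],np.pi+np.radians(2.7))
```

```text
shift [ 47.3 -89.5 200.5  -2.9]
shift [ 47.3 -89.5 278.5  -2.9]
```

Call:
{"op": "arm_command", "data": {"steps": [[0.6,47,-89.5,180,-3],[0.6,47,-89.5,200,-3],[0.6,47,-89.5,200,-3],[0.6,47,-89.5,220,-3],[0.6,47,-89.5,258,-3],[0.6,47,-89.5,278,-3],[0.6,47,-89.5,278.5,-3],[0.6,47,-89.5,278.5,-3],[0,47,-89.5,278.5,-3],[0,47,-89.5,278.5,-3],[0,47,-89.5,278.5,-3],[0,47,-89.5,278.5,-3],[0,47,-89.5,278.5,-3],[0,47,-89.5,200,-3],[0,47,-89.5,100,-3],[0,47,-89.5,40,-3],[0,47,-89.5,40,-3],[0,47,-89.5,40,-3]], "force": 40}}

```text
clock: 7.08
eef_pos: [444.5, -109.2, 262.8]
eef_rot: [-3.139, 0.006, -3.093]
wrist_force: [1.0, -0.3, -1.7]
finger_gap: 17.7
finger_force: 40.0
```

Run:
```python
from h import *
c=shot('wrist','w4.png');s=monitor.read_state();print(s['eef_pos'],s['eef_rot'],s['clock'],s['finger_gap'])
p=s['eef_pos'];y=s['eef_rot'][2]-np.pi
im=c['img'].copy()
d=np.array([np.cos(y),np.sin(y)]);r=p[:2]+66*d
for t in np.linspace(0,6.28,60):
    for R in(11,16):
        u=proj(c,[r[0]+R*np.cos(t),r[1]+R*np.sin(t),p[2]-15]);cv2.circle(im,tuple(int(round(q)) for q in u),0,(255,0,0),-1)
cv2.imwrite('pics/w4.png',cv2.resize(im[180:480,170:470],(600,600))[:,:,::-1])
```

```text
[ 443.7 -109.   260.2] [-3.1  0.  -3.1] 7.125 17.73404457403779
```

View pics/w4.png

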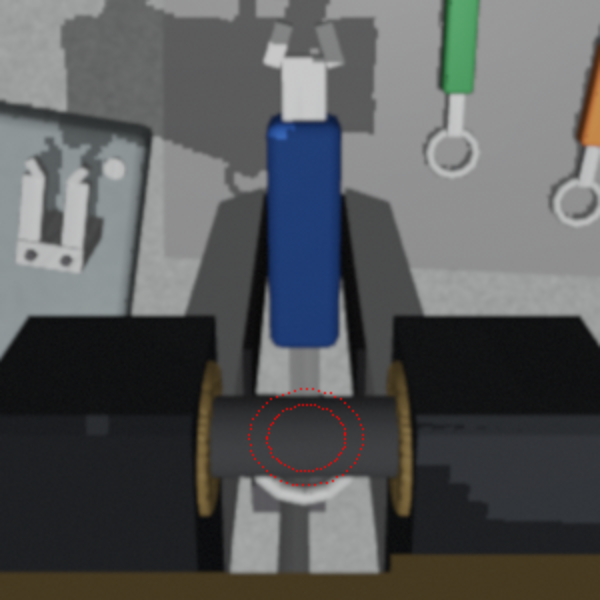

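The spanner is in the grip and straight. Its ring shows slightly beyond the prediction (outer edge at crop row 503 against 485), so I'll work out the offset.

Run:
```python
from h import *
c=shot('wrist');p=monitor.read_state()['eef_pos']
print(p)
for zt in(-8,-4):
  for v in (237.5,353.5): print(zt,onz(c,322,v,p[2]+zt)-p)
for dz in(-15,-12): print(onz(c,322,180+503/2,p[2]+dz)-p)
o=handles(c,p[2]-8);
```

```text
[ 443.3 -108.9  258.8]
-8 [-30.9  -1.7  -8. ]
-8 [31.2  1.3 -8. ]
-4 [-32.   -1.7  -4. ]
-4 [28.7  1.1 -4. ]
[ 86.6   3.9 -15. ]
[ 83.8   3.7 -12. ]
spanner mean [ 442.4 -109.3] rect [ 443.2 -109.2] len 61.188446044921875 18.07108497619629 yaw 2.9675713118797 px [321.7 295.3]
```

```bash
cat >> h.py <<'E'
YR=0.0592;XR=np.array([np.cos(YR),np.sin(YR),0]);H={1:(687.3,-46.3,165.3),2:(682.5,33.5,165.3),3:(677.8,113.4,165.3),4:(673,193.3,165.3)}
def hookrel(i,off=15):
    h=np.array(H[i]);rel([h-XR*(136)+[0,0,47+off],h-XR*85+[0,0,47+off],h-XR*85+[0,0,14+off]],np.pi+YR)
E
python3 - <<'E'
from h import *
hookrel(1)
E
```

```text
shift [-110.7   49.2   31.5   -0.6]
shift [-161.7   49.8   31.5   -0.6]
shift [-161.7   49.8   64.5   -0.6]
```

Call:
{"op": "arm_command", "data": {"steps": [[0,-50,24,31.5,0],[0,-90,49,31.5,-0.6],[0,-111,49.2,31.5,-0.6],[0,-111,49.2,31.5,-0.6],[0,-111,49.2,31.5,-0.6],[0,-111,49.2,31.5,-0.6]]}}

```text
clock: 7.92
eef_pos: [551.3, -54.7, 227.9]
eef_rot: [3.142, -0.0, -3.083]
wrist_force: [0.5, -0.0, 0.0]
finger_gap: 18.2
finger_force: 40.0
```

Run:
```python
from h import *
hookrel(1);s=shot('scene')
cv2.imwrite('pics/s5.png',cv2.resize(s['img'][190:310,330:450],(600,600),interpolation=2)[:,:,::-1])
```

```text
shift [-0.2  0.4  0.6 -0.1]
shift [-51.2   0.4   0.6  -0.1]
shift [-51.2   0.4  33.6  -0.1]
```

View pics/s5.png

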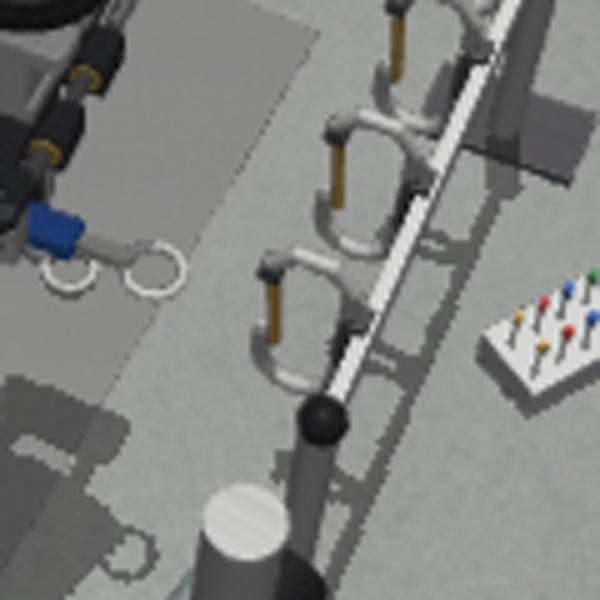

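Run:
```python
from h import *
s=shot('scene');p=monitor.read_state()['eef_pos']
print(proj(s,p+XR*66-[0,0,15]),'seen 361,243.6');print(onz(s,361,243.6,p[2]-15)-(p+XR*66))
h=np.array(H[1])
for lx,z in((-18,36),(-18,84),(-12,30),(0,0)): print(lx,z,(proj(s,h+XR*lx+[0,0,z])-[330,190])*5)
```

```text
[360.2 243.6] seen 361,243.6
[  1.6   0.8 -15. ]
-18 36 [258.4 322.9]
-18 84 [268.1 263.5]
-12 30 [269.8 334.8]
0 0 [288.6 379.2]
```

The projections agree with the picture: ring seen at (361,244), hinge at crop (270,268). I'll push in, lower and release.

Call:
{"op": "arm_command", "data": {"steps": [[0,-20,0.4,0.6,0],[0,-35,0.4,0.6,0],[0,-45,0.4,0.6,0],[0,-50,0.4,0.6,0],[0,-50.5,0.4,0.6,0],[0,-50.5,0.4,0.6,0],[0,-50.5,0.4,14,0],[0,-50.5,0.4,26,0],[0,-50.5,0.4,33.5,0],[0,-50.5,0.4,33.5,0],[0,-50.5,0.4,33.5,0]]}}

```text
clock: 9.4
eef_pos: [602.6, -51.1, 194.8]
eef_rot: [-3.141, 0.001, -3.083]
wrist_force: [-0.3, -0.0, -0.2]
finger_gap: 17.4
finger_force: 40.0
```

Run:
```python
from h import *
s=shot('scene');print(monitor.read_state()['wrist_force'])
cv2.imwrite('pics/s6.png',cv2.resize(s['img'][190:310,330:450],(480,480),interpolation=2)[:,:,::-1])
```

```text
[-0.1  0.3 -1.4]
```

View pics/s6.png

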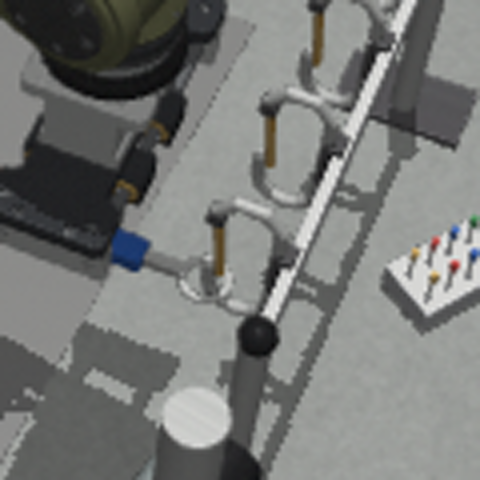

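The ring is round the nose at crop (205,283) with the gate shut above it, so I can release.

Call:
{"op": "arm_command", "data": {"steps": [[0.5,0,0,0,0],[0.5,0,0,0,0],[0.5,0,0,0,0],[0.5,0,0,0,0],[0.5,15,0,-40,0],[0.5,60,0,-100,0],[0.5,110,0,-106,0],[0.5,110,0,-106,0],[0.5,110,0,-106,0],[0.5,110,0,-106,0]]}}

```text
clock: 10.7
eef_pos: [493.2, -57.5, 299.6]
eef_rot: [3.141, -0.001, -3.083]
wrist_force: [0.6, 0.4, 0.1]
finger_gap: 47.1
finger_force: 0.0
```

Run:
```python
from h import *
s=shot('scene');c=shot('wrist');print(monitor.read_state()['eef_pos'])
handles(c)
cv2.imwrite('pics/s7.png',np.hstack([cv2.resize(s['img'][190:310,330:450],(400,400),interpolation=2),cv2.resize(c['img'][:360],(400,400))])[:,:,::-1])
```

```text
[493.1 -57.5 299.6]
brush mean [466.3  60.2] rect [463.4  59.9] len 54.65339660644531 17.395889282226562 yaw -4.866892122777173 px [422.1 184.4]
scraper mean [434.6 -24.4] rect [435.2 -24.3] len 56.80752182006836 16.41383934020996 yaw 2.4948024817397965 px [353.2 152.8]
```

View pics/s7.png

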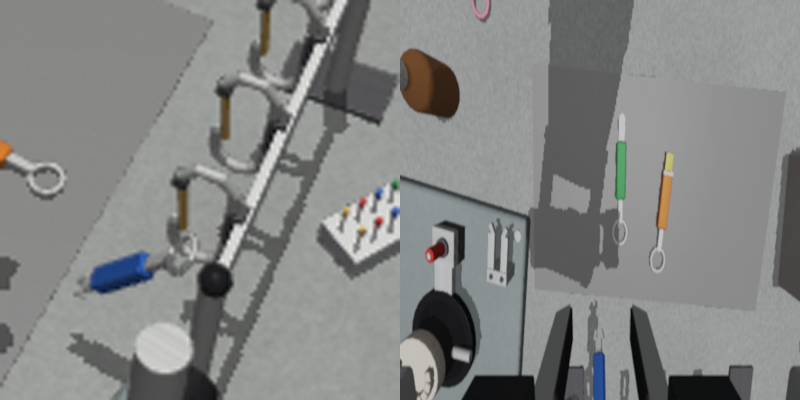

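Run:
```python
from h import *
rel([(435.5,-24.3,22)],np.pi+np.radians(2.6))
s=shot('scene');h=np.array(H[1]);print([(proj(s,h+[0,0,-z])-[330,190])*400/120 for z in(0,70,130)])
```

```text
shift [ 55.5  36.5 277.6   0.8]
[array([192.4, 252.8]), array([182.9, 303.5]), array([175.3, 343.6])]
```

The spanner's handle is at crop (120,272), while hanging straight would be near (183,303). It may still be swinging, so I'll check again after picking up the scraper.

Call:
{"op": "arm_command", "data": {"steps": [[0.6,55.5,36.5,180,1],[0.6,55.5,36.5,200,1],[0.6,55.5,36.5,210,1],[0.6,55.5,36.5,240,1],[0.6,55.5,36.5,265,1],[0.6,55.5,36.5,277.5,1],[0.6,55.5,36.5,277.5,1],[0.6,55.5,36.5,277.5,1],[0,55.5,36.5,277.5,1],[0,55.5,36.5,277.5,1],[0,55.5,36.5,277.5,1],[0,55.5,36.5,277.5,1],[0,55.5,36.5,277.5,1],[0,55.5,36.5,200,1],[0,55.5,36.5,120,1],[0,55.5,36.5,72,1],[0,55.5,36.5,72,1],[0,55.5,36.5,72,1],[0,55.5,36.5,72,1]], "force": 40}}

```text
clock: 13.22
eef_pos: [434.6, -24.3, 227.1]
eef_rot: [3.141, -0.002, -3.1]
wrist_force: [0.7, -0.2, -0.8]
finger_gap: 17.0
finger_force: 40.0
```

Run:
```python
from h import *
s=shot('scene');c=shot('wrist');p=monitor.read_state()['eef_pos'];print(p)
o=handles(c,p[2]-8)
hookrel(2)
cv2.imwrite('pics/s8.png',cv2.resize(s['img'][190:310,310:450],(700,600),interpolation=2)[:,:,::-1])
```

```text
[434.6 -24.3 227.1]
scraper mean [431.6 -24.6] rect [432.6 -24.5] len 59.3726921081543 17.86679458618164 yaw 2.590204546347219 px [321.6 293.8]
shift [-114.1   45.    -0.2   -1. ]
shift [-165.1   46.    -0.2   -1. ]
shift [-165.1   46.    32.8   -1. ]
```

View pics/s8.png

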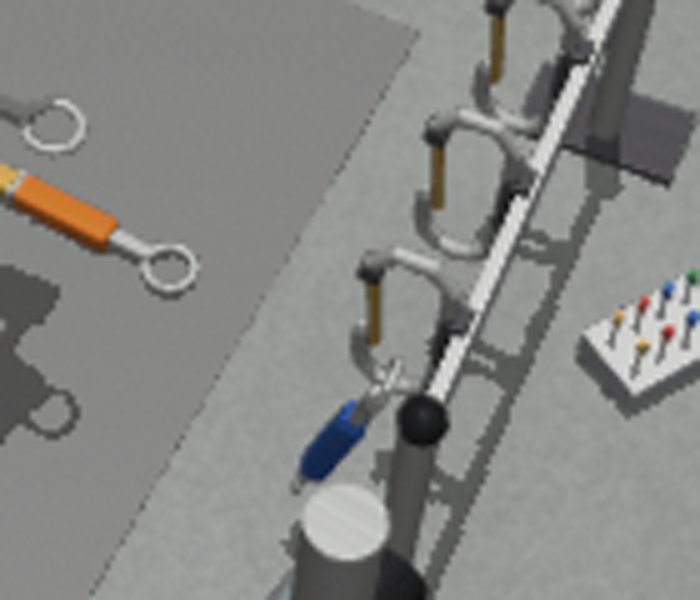

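The spanner has the gate shut at crop (373,310) and is settling toward vertical. The scraper is gripped about 1.5 mm behind the TCP.

Call:
{"op": "arm_command", "data": {"steps": [[0,-50,23,0,0],[0,-90,45,0,-1],[0,-114,45,0,-1],[0,-114,45,0,-1],[0,-135,45.5,0,-1],[0,-150,45.8,0,-1],[0,-160,46,0,-1],[0,-166,46,0,-1],[0,-166,46,0,-1],[0,-166,46,0,-1],[0,-166,46,14,-1],[0,-166,46,26,-1],[0,-166,46,33,-1],[0,-166,46,33,-1],[0,-166,46,33,-1]]}}

```text
clock: 15.2
eef_pos: [599.2, 28.5, 195.8]
eef_rot: [-3.142, 0.001, -3.083]
wrist_force: [1.0, 0.4, -0.8]
finger_gap: 17.3
finger_force: 40.0
```

Run:
```python
from h import *
s=shot('scene');print(monitor.read_state()['wrist_force'])
h=np.array(H[2]);hookrel(2)
cv2.imwrite('pics/s9.png',cv2.resize(s['img'][190:310,330:450],(600,600),interpolation=2)[:,:,::-1])
```

```text
[ 0.3 -0.5 -0.2]
shift [ 52.6   0.  -31.4  -0. ]
shift [  1.6   0.1 -31.4  -0. ]
shift [ 1.6  0.1  1.6 -0. ]
```

View pics/s9.png

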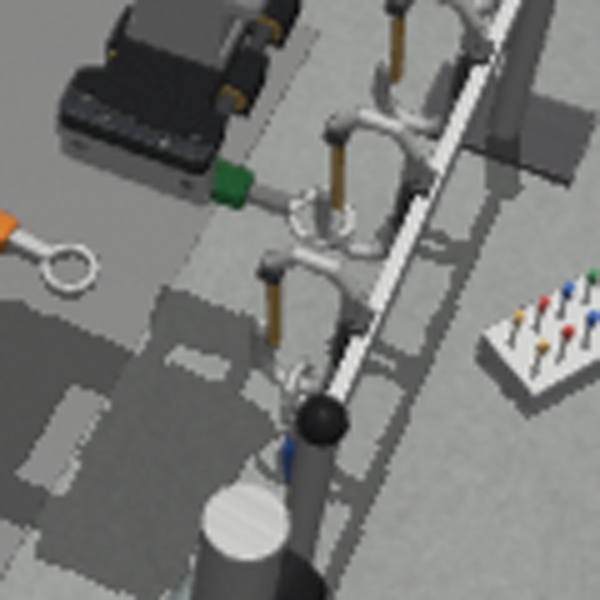

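The scraper ring surrounds the hook2 nose at crop (320,218) with the gate in front of it, and the spanner hangs straight. I'll release the scraper.

Call:
{"op": "arm_command", "data": {"steps": [[0,0,0,2,0],[0,0,0,2,0],[0.5,0,0,2,0],[0.5,0,0,2,0],[0.5,0,0,2,0],[0.5,0,0,2,0],[0.5,15,0,-40,0],[0.5,60,0,-100,0],[0.5,110,0,-106,0],[0.5,110,0,-106,0],[0.5,110,0,-106,0],[0.5,110,0,-106,0]]}}

```text
clock: 16.75
eef_pos: [489.8, 22.0, 300.6]
eef_rot: [3.141, -0.001, -3.083]
wrist_force: [0.3, 0.7, -0.0]
finger_gap: 47.2
finger_force: 0.0
```

Run:
```python
from h import *
c=shot('wrist')
o=handles(c);p,d=o['brush'];a=np.arctan2(d[1],d[0])
rel([(p[0]+2,p[1],22)],np.pi+a)
```

```text
brush mean [470.8  59.8] rect [463.6  60.6] len 54.57173156738281 16.560598373413086 yaw -2.0658882634241404 px [354.4 186.9]
shift [ 21.9  39.9 278.5   5.4]
```

Call:
{"op": "arm_command", "data": {"steps": [[0.6,22,40,180,8.5],[0.6,22,40,200,8.5],[0.6,22,40,210,8.5],[0.6,22,40,240,8.5],[0.6,22,40,265,8.5],[0.6,22,40,278,8.5],[0.6,22,40,278.5,8.5],[0.6,22,40,278.5,8.5],[0,22,40,278.5,8.5],[0,22,40,278.5,8.5],[0,22,40,278.5,8.5],[0,22,40,278.5,8.5],[0,22,40,278.5,8.5],[0,22,40,200,8.5],[0,22,40,120,8.5],[0,22,40,73,8.5],[0,22,40,73,8.5],[0,22,40,73,8.5],[0,22,40,73,8.5]]}}

```text
clock: 19.18
eef_pos: [464.4, 60.6, 227.0]
eef_rot: [-3.141, -0.002, 3.052]
wrist_force: [-0.1, -0.1, -1.1]
finger_gap: 17.3
finger_force: 40.0
```

Run:
```python
from h import *
s=shot('scene');c=shot('wrist');p=monitor.read_state()['eef_pos'];print(p)
o=handles(c,p[2]-8)
hookrel(3)
cv2.imwrite('pics/s10.png',np.hstack([cv2.resize(s['img'][150:310,300:450],(400,427),interpolation=2),cv2.resize(c['img'][180:480,170:470],(400,427))])[:,:,::-1])
```

```text
[464.5  60.6 227.1]
brush mean [460.3  60.7] rect [461.5  60.6] len 55.46192932128906 16.93035888671875 yaw -4.860394736456637 px [321.7 291.7]
shift [-73.3  51.5  -0.2  -8.5]
shift [-123.7   59.    -0.2   -8.5]
shift [-123.7   59.    32.8   -8.5]
```

View pics/s10.png

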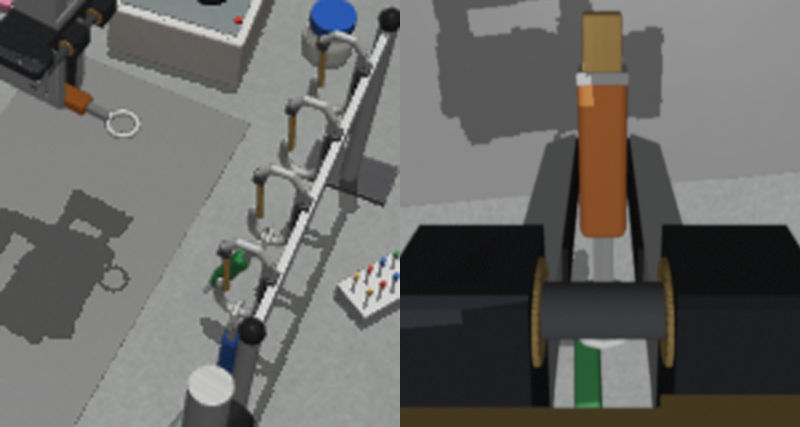

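The brush is gripped straight, and both the scraper and spanner are hanging. Its ring shows at scene pixel (345.7,196.1).

Run:
```python
from h import *
s=shot('scene');p=monitor.read_state();y=p['eef_rot'][2]-np.pi;p=p['eef_pos']
q=onz(s,345.7,196.1,p[2]-15)-p;print(q,q[:2]@[np.cos(y),np.sin(y)],q[:2]@[-np.sin(y),np.cos(y)])
```

```text
[ 64.4  -6.8 -15. ] 64.7383837436449 -0.9863777757602553
```

Call:
{"op": "arm_command", "data": {"steps": [[0,-40,30,0,-4],[0,-65,50,0,-8.5],[0,-73,51.5,0,-8.5],[0,-73,51.5,0,-8.5],[0,-95,55,0,-8.5],[0,-110,57,0,-8.5],[0,-120,58.5,0,-8.5],[0,-126,59.3,0,-8.5],[0,-126,59.3,0,-8.5],[0,-126,59.3,0,-8.5],[0,-126,59.3,14,-8.5],[0,-126,59.3,26,-8.5],[0,-126,59.3,34.5,-8.5],[0,-126,59.3,34.5,-8.5],[0,-126,59.3,34.5,-8.5]]}}

```text
clock: 21.2
eef_pos: [595.9, 108.5, 194.3]
eef_rot: [3.142, 0.001, -3.083]
wrist_force: [0.1, 0.2, -1.6]
finger_gap: 17.2
finger_force: 40.0
```

Run:
```python
from h import *
s=shot('scene');print(monitor.read_state()['wrist_force']);hookrel(3)
cv2.imwrite('pics/s11.png',cv2.resize(s['img'][150:300,330:450],(480,600),interpolation=2)[:,:,::-1])
```

```text
[ 0.4  0.1 -0.3]
shift [ 54.    0.  -32.9  -0. ]
shift [  3.    0.  -32.9  -0. ]
shift [ 3.   0.   0.1 -0. ]
```

View pics/s11.png

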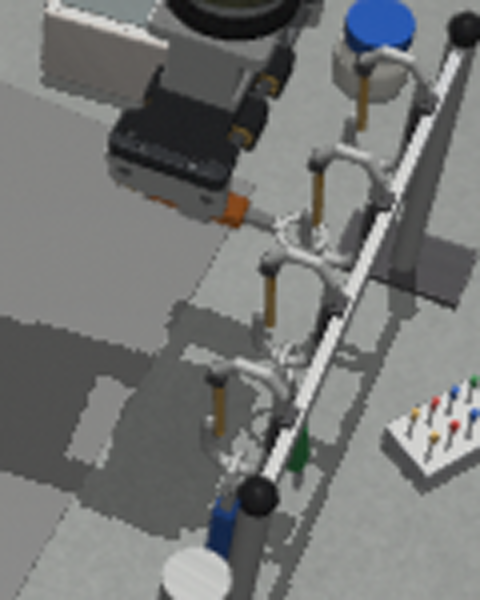

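The brush ring is round the hook3 nose at crop (298,232), and the other two hang with their gates shut. I'll release and move to the pin. I've used up the picture views (15, one over the limit of 14), so from here I'll check numerically.

Call:
{"op": "arm_command", "data": {"steps": [[0,0,0,1,0],[0.5,0,0,1,0],[0.5,0,0,1,0],[0.5,0,0,1,0],[0.5,0,0,1,0],[0.5,15,0,-40,0],[0.5,60,0,-100,0],[0.5,100,-40,-106,0],[0.5,100,-100,-106,0],[0.5,90,-160,-106,0],[0.5,80,-220,-106,0],[0.5,70,-280,-106,0],[0.5,60,-340,-106,0],[0.5,60,-390,-106,0],[0.5,60,-390,-106,0],[0.5,60,-390,-106,0],[0.5,60,-390,-106,0],[0.5,60,-390,-106,0]]}}

```text
clock: 23.5
eef_pos: [558.9, -283.5, 300.4]
eef_rot: [-3.141, 0.0, -3.082]
wrist_force: [-0.2, -0.2, 0.2]
finger_gap: 46.9
finger_force: 0.0
```

```bash
cat >> h.py <<'E'
def red(c,umin=60):
    hsv=cv2.cvtColor(c['img'],cv2.COLOR_RGB2HSV);m=cv2.inRange(hsv,(0,170,60),(6,255,255))|cv2.inRange(hsv,(174,170,60),(180,255,255))
    k,l,st,ce=cv2.connectedComponentsWithStats(m);return [(st[i],ce[i]) for i in range(1,k) if st[i,4]>=15],l
E
python3 - <<'E'
from h import *
c=shot('wrist');s=shot('scene');t=shot('top');print(monitor.read_state()['eef_pos'])
for n,q in(('w',c),('s',s),('t',t)):
    for st,ce in red(q)[0]: print(n,st,ce,onz(q,*ce,88))
# white fork in the wrist image near expected
g=cv2.cvtColor(c['img'],cv2.COLOR_RGB2HSV);m=cv2.inRange(g,(0,0,170),(180,40,255))
k,l,st,ce=cv2.connectedComponentsWithStats(m)
for i in range(1,k):
    if 200<st[i,4]<20000: print('white',st[i],onz(c,*ce[i],72))
print('expected notch px',proj(c,(537,-232,72)),'bore',proj(c,(523,-325,65)))
for r in range(int(proj(c,(537,-232,72))[1])-35,int(proj(c,(537,-232,72))[1])+45,4):
    u=int(proj(c,(537,-232,72))[0]); print(r,' '.join('%3d'%x for x in c['img'][r,u-28:u+30:2].mean(-1)))
E
```

```text
[ 558.8 -283.9  300.2]
w [272 168  14  14  70] [279.7 173.3] [ 521.2 -327.3   88. ]
s [261 347   6  10  38] [263.7 352.1] [ 524.9 -330.5   88. ]
white [262 153  36  44 766] [ 527.4 -330.8   72. ]
white [364 154  31  57 659] [ 529.1 -224.1   72. ]
white [223 268  15  40 276] [ 653.3 -381.8   72. ]
white [592 360  22  17 219] [732.  64.  72.]
white [ 48 441  21  18 326] [ 888.6 -600.7   72. ]
white [233 450  22  16 319] [ 888.  -364.4   72. ]
white [256 451  45  15 629] [ 886.7 -321.6   72. ]
white [348 455  45  11 426] [ 883.3 -202.9   72. ]
white [ 53 460  20  20 332] [ 921.  -599.9   72. ]
expected notch px [372.6 192.4] bore [284.2 172.8]
157  93  93  93  93  92  92  92  93  88 101  97 109 128 130 152 140 108  95  92 113 135 147 193 199 195 168 155 154 139
161  92  92  92  92  93  93  93  93  88 130 131 132 130 130 104  92  92 100 127 129 193 199 196 181 161 156 155 147 125
165  93  93  91  92  93  94  94  90 111 132 131 131 132 124 106  93  92  93  84 168 198 198 198 198 186 168 154 140 115
169  92  93  92  92  93  93  94  86 127 131 131 132 129 140  97  91  93  92 106 192 198 198
[... 1248 characters left out ...]
  93 107 154 154 154 154 155 156 156 155 155 156 156 155 155 155 156 150 127 143 160 161 147 150 150
217  92  92  92  93  93 107 154 155 155 154 155 156 156 156 155 156 156 156 155 155 155 141 124 153 156 160 150 149 149
221  91  92  92  93  93 139 155 155 155 155 154 155 157 157 156 156 156 156 156 157 152 129 143 161 164 161 157 154 153
225  92  92  93  93  93 138 154 155 154 156 155 155 155 156 156 155 155 155 154 155 142 121 155 158 157 159 158 155 156
229  91  92  93  93  93 106 152 153 154 155 155 156 157 155 155 155 155 155 155 151 130 142 155 157 158 158 162 162 156
233  93  92  92  93  92 108 154 155 155 155 155 156 155 156 155 155 155 155 157 146 125 151 155 153 157 154 155 157 153
```

Run:
```python
from h import *
c=shot('wrist')
P=[onz(c,u,v,72) for u,v in((376.6,165),(374.5,177),(372.4,185),(371.5,189),(370.3,195.5))]
print(np.array(P));d=P[3]-P[0];print('yaw',np.degrees(np.arctan2(d[1],d[0])))
# pin red pixels & grip top
r,l=red(c);
for st,ce in r: print(st,ce)
b=c['img'][150:195,262:302].astype(int)
for row in range(0,45,2): print(150+row,' '.join('%4d'%(x[0]-x[1]) for x in b[row,::2]))
```

```text
[[ 508.6 -231.    72. ]
 [ 520.9 -232.    72. ]
 [ 529.2 -233.4   72. ]
 [ 533.4 -233.9   72. ]
 [ 540.2 -234.5   72. ]]
yaw -6.664125380716906
[272 168  14  14  60] [280.3 173.2]
150   -6   -5   -5   -5   -5   -5   -6   -6   -6   -5   -6   -7   -6   -6   -5   -6   -5   -5   -5   -5
152   -5   -5   -4   -1   -1   -1   -1   -2   -4   -4   -5   -5   -5   -6   -5   -6   -5   -6   -5   -6
154   -7   -6   -3    0    0    0   -1    0    0    0   -1   -1   -1   -4   -3   -5   -5   -6   -5   -6
156   -6   -5   -1    0    0    0    0    0    0   -1    0   -1   -1    0    0    0    0   -1   -4   -3
158   -6   -5   -1    0    0    0    0    0   -1   -1   -1   -1   -1    0   -1   -1   -1    0    0   -1
160   -6   -6   -1    0    0    0    0    0    0    0    0   -1   -1   -1   -1    0   -1   -1   -1    0
162   -6   -7   -1   -1    0    0    0   -1    0    0    0    0    0   -1   -1   -1   -1   -1   -1   -1
164   -7   -6    0   -1    0   -1    0    0    1    0    1    0    0    0    0    0    0   -1   -1   -1
166   -7   -5   -1   -1    0   -1   -1    0    4   10    4    2    1   -1    0    0    0
[... 771 characters left out ...]
2    1   52  100  117   89   34   -1   -1    0    0    0    0    1   -3   -8
184   -2    0    0    0   -1   -1   -1    3    8    1   -2   -2   -1   -1   -1    0    0    0   -6   -8
186   -2    0    0    0    0   -1    0    0    0   -1    0    0    0    0   -1    0   -1    0   -6   -8
188   -5   -2    0   -1    0    0    0    0   -1    0   -1    0    0    0   -1    0    0    0   -6   -8
190   -5   -1    0    0    0    0    0    0    0    0    0    0   -1    0    0    0    0   -2   -7   -7
192   -6   -2    0    0   -1    0   -1   -1   -1    0    0    0    0    0    0    0   -1   -5   -8   -7
194   -5   -2    0   -1   -1    0    0   -1   -1   -1    0    0    0    0   -1   -1   -4   -5   -6   -6
```

Run:
```python
from h import *
c=shot('wrist');p=onz(c,277.4,176.4,99);print('pin',p)
for a in(-6.7,-7.7):
  a=np.radians(a);print('from notch', np.array([536.2,-234.])-95*np.array([-np.sin(a),np.cos(a)]))
rel([(p[0],p[1],150),(p[0],p[1],86)],np.pi+np.radians(-7))
```

```text
pin [ 522.8 -328.8   99. ]
from notch [ 525.1 -328.4]
from notch [ 523.5 -328.1]
shift [ 38.5 -42.4 150.   10.4]
shift [ 38.5 -42.4 214.   10.4]
```

Call:
{"op": "arm_command", "data": {"steps": [[0.4,38.4,-42.3,100,10.4],[0.4,38.4,-42.3,140,10.4],[0.4,38.4,-42.3,150,10.4],[0.4,38.4,-42.3,180,10.4],[0.4,38.4,-42.3,200,10.4],[0.4,38.4,-42.3,209,10.4],[0.4,38.4,-42.3,209,10.4],[0.4,38.4,-42.3,209,10.4],[0,38.4,-42.3,209,10.4],[0,38.4,-42.3,209,10.4],[0,38.4,-42.3,209,10.4],[0,38.4,-42.3,209,10.4]], "force": 30}}

```text
clock: 25.25
eef_pos: [523.0, -328.9, 91.2]
eef_rot: [-3.141, 0.0, 3.019]
wrist_force: [0.4, -0.3, 2.7]
finger_gap: 13.4
finger_force: 30.0
```

Run:
```python
from h import *
s=monitor.read_state();print(s)
```

```text
{'clock': 25.25, 'joints': array([-0.6,  0.6,  1.4,  0. ,  1.1, -2.1]), 'qd': array([-0.,  0.,  0.,  0., -0., -0.]), 'effort': array([ -0.1, -63.9, -31.4,  -0.1,  -0.1,   0. ]), 'eef_pos': array([ 523. , -328.9,   91.2]), 'eef_rot': array([-3.1,  0. ,  3. ]), 'wrist_force': array([ 0.4, -0.3,  2.7]), 'moment': array([ 0.1,  0.1, -0. ]), 'finger_force': 30.000478327274323, 'finger_gap': 13.439765480055259}
```

Call:
{"op": "arm_command", "data": {"steps": [[0,0,0,-5,0],[0,0,0,-15,0],[0,0,0,-30,0],[0,0,0,-50,0],[0,0,0,-65,0],[0,0,0,-65,0],[0,0,0,-65,0]]}}

```text
clock: 26.12
eef_pos: [522.6, -328.7, 155.4]
eef_rot: [3.141, -0.001, 3.019]
wrist_force: [0.0, 0.1, 0.2]
finger_gap: 13.5
finger_force: 30.0
```

Run:
```python
from h import *
a=np.radians(-7);X=np.array([np.cos(a),np.sin(a),0]);N=np.array([536.2,-234,0])
s=monitor.read_state();print(s['eef_pos'],s['finger_gap'],s['wrist_force'])
rel([N-X*65+[0,0,156],N-X*65+[0,0,102],N+[0,0,102],N+[0,0,98.2]],np.pi+a)
c=shot('wrist');r,l=red(c)
for st,ce in r: print(st,ce,onz(c,*ce,s['eef_pos'][2]))
q=shot('scene')
for st,ce in red(q)[0]: print('s',st,ce,onz(q,*ce,s['eef_pos'][2]-7))
```

```text
[ 522.6 -328.7  155.4] 13.525852093878099 [0.  0.1 0.2]
shift [63.1 95.6 -0.6 -0. ]
shift [63.1 95.6 53.4 -0. ]
shift [-1.9 95.7 53.4 -0. ]
shift [-1.9 95.7 57.2 -0. ]
[ 307  279   31   51 1038] [321.7 302.4] [ 520.2 -328.7  155.4]
```

Call:
{"op": "arm_command", "data": {"steps": [[0,30,40,0,0],[0,63,80,0,0],[0,63,95.6,0,0],[0,63,95.6,20,0],[0,63,95.6,45,0],[0,63,95.6,53.4,0],[0,63,95.6,53.4,0],[0,63,95.6,53.4,0]]}}

```text
clock: 27.22
eef_pos: [472.5, -226.6, 103.3]
eef_rot: [-3.141, 0.001, 3.019]
wrist_force: [1.1, -0.4, -0.4]
finger_gap: 13.6
finger_force: 30.0
```

Run:
```python
from h import *
a=np.radians(-7);X=np.array([np.cos(a),np.sin(a),0]);N=np.array([536.2,-234,0])
s=monitor.read_state();print(s['eef_pos'],s['finger_gap'],s['wrist_force'])
rel([N-X*65+[0,0,102],N+[0,0,102],N+[0,0,98.2]],np.pi+a)
q=shot('scene')
for st,ce in red(q)[0]: print('s',st,ce,onz(q,*ce,s['eef_pos'][2]-7))
```

```text
[ 472.5 -226.6  103.3] 13.580722490196479 [ 1.1 -0.4 -0.4]
shift [ 0.9  0.4  1.3 -0. ]
shift [-64.1   0.4   1.3  -0. ]
shift [-64.1   0.4   5.1  -0. ]
```

Insert in steps, watching the force.

Call:
{"op": "arm_command", "data": {"steps": [[0,-10,0.4,1.3,0],[0,-20,0.4,1.3,0],[0,-30,0.4,1.3,0],[0,-38,0.4,1.3,0],[0,-46,0.4,1.3,0],[0,-46,0.4,1.3,0],[0,-46,0.4,1.3,0]]}}

```text
clock: 28.15
eef_pos: [517.6, -231.5, 101.1]
eef_rot: [3.141, -0.0, 3.019]
wrist_force: [-0.1, -0.4, -0.7]
finger_gap: 13.1
finger_force: 30.0
```

Call:
{"op": "arm_command", "data": {"steps": [[0,-6,0,0,0],[0,-12,0,0,0],[0,-15,0,0,0],[0,-17.5,0,0,0],[0,-17.5,0,0,0],[0,-17.5,0,0,0],[0,-17.5,0,0,0]]}}

```text
clock: 29.02
eef_pos: [535.1, -233.7, 101.3]
eef_rot: [-3.142, 0.0, 3.019]
wrist_force: [1.0, 0.5, -0.6]
finger_gap: 13.2
finger_force: 30.0
```

Call:
{"op": "arm_command", "data": {"steps": [[0,-0.5,0,1.5,0],[0,-0.5,0,3,0],[0,-0.5,0,3.5,0],[0,-0.5,0,3.5,0],[0,-0.5,0,3.5,0]]}}

```text
clock: 29.65
eef_pos: [535.6, -233.7, 98.1]
eef_rot: [-3.141, 0.0, 3.019]
wrist_force: [-3.0, 1.1, 5.3]
finger_gap: 13.1
finger_force: 30.0
```

Call:
{"op": "arm_command", "data": {"steps": [[0.35,0,0,0,0],[0.35,0,0,0,0],[0.35,0,0,0,0],[0.35,0,0,-20,0],[0.35,0,0,-60,0],[0.35,0,0,-110,0],[0.35,0,0,-160,0],[0.35,0,0,-202,0],[0.35,0,0,-202,0],[0.35,0,0,-202,0]]}}

```text
clock: 30.9
eef_pos: [535.4, -233.6, 298.7]
eef_rot: [3.141, -0.001, 3.019]
wrist_force: [-0.2, 1.0, -0.5]
finger_gap: 32.6
finger_force: 0.0
```

Run:
```python
from h import *
c=shot('wrist');s=shot('scene');t=shot('top');print(monitor.read_state()['eef_pos'])
for n,q in(('w',c),('s',s),('t',t)):
    for st,ce in red(q)[0]: print(n,st,ce,onz(q,*ce,96))
    print('expected top',proj(q,(536,-234,106)),'grip',proj(q,(536,-234,91)),'base',proj(q,(536,-234,76)))
# hung tools: colours in scene vs expected
hsv=cv2.cvtColor(s['img'],cv2.COLOR_RGB2HSV)
for n,lo,hi,i in (('spanner',(105,120,40),(125,255,255),1),('scraper',(45,100,30),(85,255,255),2),('brush',(5,150,60),(19,255,255),3)):
    m=cv2.inRange(hsv,lo,hi);k,l,st,ce=cv2.connectedComponentsWithStats(m)
    print(n,[(st[j].tolist(),ce[j].round()) for j in range(1,k) if st[j,4]>12 and 330<ce[j][0]<450 and 150<ce[j][1]<330])
    h=np.array(H[i]);g=h-XR*0+[0,0,7-79.5];print(' exp',proj(s,g+[0,0,30]),proj(s,g),proj(s,g-[0,0,30]))
for n,q in(('s',s),('t',t)):
  for k in('hexkey_grip','start_top','start'):
    try: print(n,k,[(np.round(d['rect']),round(d['p'],2)) for d in find_in(q,k)[:3]])
    except Exception as e: print(e)
```

```text
[ 535.4 -233.6  298.4]
w [316 207  13  17 119] [321.6 213.5] [ 533.1 -233.6   96. ]
expected top [321.6 218.6] grip [321.6 215.3] base [321.6 212.3]
s [288 315   5   9  33] [290.2 319.7] [ 539.7 -238.5   96. ]
expected top [289.5 315.5] grip [289.8 318.4] base [290.1 321.2]
expected top [400.8 245.2] grip [399.9 245.6] base [399.  246.1]
spanner [([417, 149, 17, 14, 194], array([424., 156.])), ([382, 275, 8, 15, 63], array([385., 282.]))]
 exp [385.9 275.2] [384.8 281.6] [383.6 287.7]
scraper [([394, 249, 4, 15, 25], array([395., 256.]))]
 exp [397.9 248.9] [396.5 255.5] [395.2 261.9]
brush [([404, 225, 6, 14, 39], array([407., 232.]))]
 exp [409.2 224. ] [407.7 230.9] [406.2 237.5]
s hexkey_grip [(array([441., 260.,  33.,  33.]), 0.27)]
s start_top [(array([379., 142.,   8.,   7.]), 0.45)]
s start [(array([380., 142.,  10.,   9.]), 0.4), (array([332., 382., 235., 195.]), 0.36)]
t hexkey_grip [(array([272., 188.,   8.,  14.]), 0.73)]
t start_top [(array([281., 180., 162.,  50.]), 0.51), (array([177., 260.,  11.,   8.]), 0.48)]
t start []
```

The pin is upright in the notch and the three handles sit within about 1 px of their hanging positions. Next I'll check gates and sideways offsets from above the rail, then find START.

Run:
```python
from h import *
rel([(535,-233,400),(600,60,400)],np.pi+YR)
```

```text
shift [   0.7    0.6 -100.5  -10.4]
shift [ -28.   299.4 -100.5  -10.4]
```

Call:
{"op": "arm_command", "data": {"steps": [[0.35,0,0,-60,0],[0.35,0,0,-100,-5],[0.35,0,50,-100,-10.4],[0.35,-10,110,-100,-10.4],[0.35,-20,170,-100,-10.4],[0.35,-28,230,-100,-10.4],[0.35,-28,290,-100,-10.4],[0.35,-28,300,-100,-10.4],[0.35,-28,300,-100,-10.4],[0.35,-28,300,-100,-10.4],[0.35,-28,300,-100,-10.4],[0.35,-28,300,-100,-10.4]]}}

```text
clock: 32.85
eef_pos: [600.1, 59.8, 399.9]
eef_rot: [-3.142, 0.0, -3.084]
wrist_force: [-0.5, -0.1, 0.3]
finger_gap: 33.0
finger_force: 0.0
```

Run:
```python
from h import *
c=shot('wrist','w20.png');s=shot('scene');print(monitor.read_state()['eef_pos'])
for n,q in (('w',c),('s',s)):
  hsv=cv2.cvtColor(q['img'],cv2.COLOR_RGB2HSV);b=cv2.inRange(hsv,(10,90,50),(24,255,230))
  for i in range(1,5):
    h=np.array(H[i])+[0,0,0]
    A=proj(q,h-XR*18+[0,0,84]);B=proj(q,h-XR*12+[0,0,30]);C=(A+B)/2
    ys,xs=np.where(b);k=(abs(xs-C[0])<14)&(abs(ys-C[1])<14);xs,ys=xs[k],ys[k]
    if len(xs)>5:
      w,V=np.linalg.eigh(np.cov(np.c_[xs,ys].T));v=V[:,1]*np.sign(V[1,1]);print(n,i,'gate exp',C,(B-A)/np.linalg.norm(B-A),'seen',[xs.mean(),ys.mean()],v,len(xs))
hsv=cv2.cvtColor(c['img'],cv2.COLOR_RGB2HSV)
for n,lo,hi,i in (('spanner',(105,120,40),(125,255,255),1),('scraper',(45,100,30),(85,255,255),2),('brush',(5,150,60),(19,255,255),3)):
    m=cv2.inRange(hsv,lo,hi);k,l,st,ce=cv2.connectedComponentsWithStats(m)
    e=np.array(H[i]);
    for j in range(1,k):
        if st[j,4]>20:
            p=onz(c,*ce[j],100);d=p-e
            if np.hypot(*d[:2])<70: print(n,st[j],'offset along rail y',d[:2]@[-XR[1],XR[0]],'x',d[:2]@XR[:2])
r=[d for d in find_in(c,'start_top')][:3];print([(d['rect'],d['p'],onz(c,*d['rect'][:2],92)) for d in r])
g=cv2.inRange(hsv,(50,100,60),(80,255,255));k,l,st,ce=cv2.connectedComponentsWithStats(g)
for j in range(1,k):
    if st[j,4]>30: print('green',st[j],onz(c,*ce[j],92))
```

```text
[600.1  60.2 399.8]
w 1 gate exp [207.1 288.2] [ 0.7 -0.7] seen [np.float64(209.35714285714286), np.float64(286.4642857142857)] [-0.7  0.7] 56
w 2 gate exp [289.8 287.9] [ 0.3 -1. ] seen [np.float64(290.96153846153845), np.float64(285.15384615384613)] [-0.1  1. ] 26
w 4 gate exp [455.7 287.5] [-0.8 -0.6] seen [np.float64(452.38461538461536), np.float64(285.66153846153844)] [0.8 0.6] 65
s 1 gate exp [383.8 249.8] [0. 1.] seen [np.float64(384.5), np.float64(252.5)] [0. 1.] 24
s 2 gate exp [396.6 222.6] [-0.  1.] seen [np.float64(403.4507042253521), np.float64(228.33802816901408)] [0.7 0.7] 71
s 3 gate exp [408.6 197.1] [-0.  1.] seen [np.float64(409.25), np.float64(199.125)] [-0.1  1. ] 24
s 4 gate exp [419.9 173.1] [-0.1  1. ] seen [np.float64(420.38461538461536), np.float64(175.07692307692307)] [-0.  1.] 26
spanner [225 249  22  23 271] offset along rail y 1.4142233076771291 x -2.374281976597289
scraper [291 250  14  22 203] offset along rail y 0.9173155450946358 x -2.4033549070768787
brush [353 249  16  22 208] offset along rail y -1.291888050322826 x -3.5032375949241374
[([577.5, 114.7, 27.5, 26.2], 0.8, array([483.9, 356.7,  92. ])), ([300.7, 264.9, 15.8, 34.4], 0.7, array([691.,  37.,  92.]))]
green [569 105  22  23 411] [485.1 359.5  92. ]
green [623 118  11  17 153] [493.1 419.9  92. ]
green [291 261  14  11  78] [690.3  34.   92. ]
```

Gates 1, 3 and 4 lie along their shut line. Gate 2 does too in the wrist view, its scene blob being mixed with the brush handle. Sideways offsets are under 1.5 mm, so on to START.

Run:
```python
from h import *
rel([(485,357.5,250)])
```

```text
shift [ 97.6 303.4 149.8   0. ]
```

Call:
{"op": "arm_command", "data": {"steps": [[0,60,40,0,0],[0,98,100,0,0],[0,98,160,0,0],[0,98,220,0,0],[0,98,280,50,0],[0,98,303,100,0],[0,98,303,150,0],[0,98,303,150,0],[0,98,303,150,0],[0,98,303,150,0]]}}

```text
clock: 34.25
eef_pos: [485.4, 357.2, 252.8]
eef_rot: [3.139, 0.004, -3.084]
wrist_force: [0.0, -0.9, -0.1]
finger_gap: 0.0
finger_force: 0.0
```

Run:
```python
from h import *
c=shot('wrist');t=shot('top');s=shot('scene');P=[]
for n,q in(('w',c),('t',t),('s',s)):
    hsv=cv2.cvtColor(q['img'],cv2.COLOR_RGB2HSV);g=cv2.inRange(hsv,(50,100,50),(80,255,255));k,l,st,ce=cv2.connectedComponentsWithStats(g)
    for j in range(1,k):
        p=onz(q,*ce[j],91)
        if st[j,4]>12 and np.hypot(p[0]-485,p[1]-357)<45: print(n,st[j],p)
rel([(485,357.5,111)])
```

```text
w [310 210  29  29 653] [484.5 359.6  91. ]
s [375 139   9   8  60] [487.3 355.7  91. ]
shift [ -0.1   0.3 140.3   0. ]
```

Call:
{"op": "arm_command", "data": {"steps": [[0,-0.5,1.3,60,0],[0,-0.5,1.3,110,0],[0,-0.5,1.3,132,0],[0,-0.5,1.3,138,0],[0,-0.5,1.3,141,0],[0,-0.5,1.3,141,0],[0,-0.5,1.3,141,0]]}}

```text
clock: 35.28
eef_pos: [485.3, 358.8, 109.8]
eef_rot: [3.141, 0.001, -3.083]
wrist_force: [1.3, -1.4, 2.8]
finger_gap: 0.8
finger_force: 1.1
```

Call:
{"op": "arm_command", "data": {"steps": [[0,0,0,2,0],[0,0,0,4,0],[0,0,0,5.5,0],[0,0,0,6.5,0],[0,0,0,6.5,0],[0,0,0,6.5,0]]}}

```text
clock: 36.02
eef_pos: [485.5, 358.9, 104.9]
eef_rot: [3.14, 0.002, -3.083]
wrist_force: [-7.0, -5.8, 24.5]
finger_gap: 0.7
finger_force: 12.9
```

START is at its stop (24 N). I'll lift off.

Call:
{"op": "arm_command", "data": {"steps": [[0,0,0,-10,0],[0,0,0,-60,0],[0,0,0,-120,0],[0,0,0,-170,0],[0,0,0,-170,0],[0,0,0,-170,0],[0,0,0,-170,0]]}}

```text
clock: 36.9
eef_pos: [484.6, 358.4, 270.5]
eef_rot: [-3.14, -0.002, -3.083]
wrist_force: [0.8, 0.2, 0.3]
finger_gap: 0.4
finger_force: 0.0
```

Run:
```python
from h import *
s=shot('scene');print(monitor.read_state()['eef_pos'],monitor.read_state()['wrist_force'])
hsv=cv2.cvtColor(s['img'],cv2.COLOR_RGB2HSV)
for n,lo,hi,i in (('spanner',(105,120,40),(125,255,255),1),('scraper',(45,100,30),(85,255,255),2),('brush',(5,150,60),(19,255,255),3)):
    m=cv2.inRange(hsv,lo,hi);k,l,st,ce=cv2.connectedComponentsWithStats(m)
    print(n,[ce[j].round() for j in range(1,k) if st[j,4]>12 and 370<ce[j][0]<420 and 220<ce[j][1]<330])
print([ce for st,ce in red(s)[0]])
print(job.sign_off())
```

```text
[484.6 358.5 270.8] [-1.   1.   0.1]
spanner [array([385., 282.])]
scraper [array([395., 256.])]
brush [array([407., 231.])]
[array([290.1, 319.5])]
the job is handed in; nothing more can be done
None
```

The job is handed in, with no verdict returned: by my camera checks the pin is parked upright in the notch, spanner, scraper and brush hang on hooks 1–3 (gates look shut; no hex driver found), and START was pressed to its stop at 24 N, then released; I viewed 15 pictures, one over the limit of 14.

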